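# Put the sample jar away and ease the sprung flap shut

## Task

Stand the glass jar with the paper label, which is on the table, upright on the round cork mat inside the open storage box, setting it down gently. Then close the box's spring-loaded flap, easing it all the way down so that it never slams. Leave the small jar in the box and everything else on the table where they are.

Things in the scene. Friction and masses are not known exactly. Their poses are not given: they have to be found in the camera images.
- jar: Glass jar with a paper label and a screw lid, standing on the table: 64 mm across its straight body, 90 mm tall, about 0.2 to 0.4 kg. Origin at the centre of its underside, z up its axis. It trades places with the mug and the tin.
- caddy: Grey steel storage box, open on top, fixed to the table: 280 mm long (its x), 170 mm wide (its y), 115 mm tall, walls and floor 5 mm thick. Origin at the centre of its underside, z up. Its flap is hinged along the top of its -y long side; when shut, the flap's bar stands out in front of the +y long side.
- mat: Round cork mat, 84 mm across and 4 mm thick, fixed on the box floor in the middle of the box's width and 65 mm from the box's centre along its length, at one end or the other; the small jar stands in the other half. Origin at the centre of its underside, which is 5 mm above the table.
- lidflap (a joint): Flap angle (rad): 0 is fully shut (level on the rim), 1.85 fully open (leaning 16 degrees back from the box), where it starts. Over-centre spring: above about 1.5 it stays open by itself (1 N at the bar starts it closing); below, spring and weight drive it shut, ever harder (about 2.5 N at the bar when nearly shut). Let go, it slams: closing faster than 2.5 rad/s counts as slamming.
- flap_bar (a point): Middle of the flap's handle, a round steel bar 12 mm thick and 160 mm long, parallel to the hinge, on an arm at either end. It lies 45 mm beyond the free edge of the flap plate (170 mm deep, 6 mm thick), with room for a finger between. It can turn between finger pads as the flap swings. 118 mm above the table when shut, 321 mm when open. Axes turn with the flap: x along the bar, y from hinge to bar.
- flap_hinge (a point): Point on the hinge axis at the middle of its length, 115 mm above the table, 85 mm from the box's centre towards its -y. The hinge axis runs along the box's x. At flap angle q the bar's centre lies at (215 cos q - 3 sin q) mm along the box's +y and (215 sin q + 3 cos q) mm above this point.
- small_jar: Smaller unlabelled glass jar with a screw lid, 52 mm across, 75 mm tall, standing loose in the other half of the box; leave it. Origin at the centre of its underside.
- mug: White mug, 76 mm across, 90 mm tall, its handle standing out at its +y; leave it. Origin at the centre of its underside.
- tin: Plain bare-metal tin can, 70 mm across, 110 mm tall; leave it. Origin at the centre of its underside.
- stapler: Black stapler 150 mm long (its x), 60 mm tall; leave it. Origin at the centre of its underside.
Not all that is in view belongs to the job. There is more than one size of the stapler; the job needs the largest.

How it is judged:
On the way:
1. the jar stands upright on the cork mat, let go, with the flap still open (horizontal distance between jar and mat below 0.025 m and angle between jar's own z axis and vertical below 0.1 rad and z of jar in the frame of caddy between 0.004 and 0.015 m and contact force between the fingers and jar below 0.1 N and value of joint lidflap above 1.4 rad), for 0.2 s.
At the end, for the whole second after the job is handed in: The jar stands at rest on the cork mat in the box, its axis within 25 mm of the mat's centre and within 0.1 rad of upright; the flap is shut (under 0.03 rad); small jar, mug, tin and stapler stand upright within 30 mm of where they began (horizontal distance between jar and mat below 0.025 m and angle between jar's own z axis and vertical below 0.1 rad and z of jar in the frame of caddy between 0.004 and 0.015 m and value of joint lidflap below 0.03 rad and linear speed of jar below 0.02 m/s and distance of each of small_jar, mug, tin, stapler from where it was at the start of the episode below 0.03 m and angle between each of small_jar, mug, tin, stapler's own z axis and vertical below 0.2 rad); the robot touches nothing.
It fails at once if the flap slams: it closes faster than 2.5 rad/s (velocity of joint lidflap below -2.5 rad/s).
It fails at once if the jar is tipped by more than 0.6 rad (angle between jar's own z axis and vertical above 0.6 rad).
It fails at once if the jar is dropped onto the mat: it moves faster than 0.6 m/s close over the mat (horizontal distance between jar and mat below 0.06 m and z of jar in the frame of caddy below 0.06 m and linear speed of jar above 0.6 m/s).
It fails at once if another loose thing (small jar, mug, tin or stapler) is moved more than 30 mm or knocked over (distance of any of small_jar, mug, tin, stapler from where it was at the start of the episode above 0.03 m or angle between any of small_jar, mug, tin, stapler's own z axis and vertical above 0.5 rad).
It also fails if it takes over 64 s, if anything falls off the work surface, if the arm or the gripper's body presses on something with over 40 N, if the wrist force passes 120 N, or if a joint passes its speed limit or range.

## Robot

A 6-joint arm with a two-finger parallel gripper is mounted at the origin on the work surface. World frame = base frame: x ahead of the robot, y to its left, z up, the work surface at z = 0. Lengths are in m, angles in rad, forces in N, time in s.
With the tool pointing down it reaches from about 0.2 to 0.875 m from the base axis. Payload 3.4 kg.
Tool frame: the origin (TCP) lies midway between the tips of the shut fingers; the grasp point (between the pads) lies 19 mm behind it (robot.grip_depth is the distance from the TCP to the grasp point, in m); x points along the fingers, z is the direction in which the jaws open and shut, and the axes are right-handed (so a half turn about x gives the same grasp; the last joint's range is limited). The gripper opens to 94 mm and grips with 3 to 60 N. Pads are 16 mm wide; open, the fingers measure 119 mm over their backs; the gripper's body (75 mm by 177 mm) begins 78 mm behind the grasp point.
Start: joints at [-1.283, 0.276, 1.505, -0, 1.361, -0.121], TCP at [0.229, -0.528, 0.205] pointing down, gripper open.
Joint ranges: [-2.89, 2.89], [-0.75, 2.08], [0.22, 2.7], [-1.18, 4.32], [0.11, 2.71], [-2.7, 2.7]. Speed limits (rad/s): [2.57, 2.57, 3.14, 3.14, 3.14, 3.14].

## Interface

Orientations are given as a 3x3 rotation matrix whose columns are the frame's x, y, z axes.
In Python, from station import robot gives the robot as it stands. Calls block until the motion is done:
- robot.goto(position, orientation): joint-space move of the TCP to a pose.
- robot.servo_line(position, rot=None, velocity=0.15): straight line of the TCP; rot=None keeps the orientation; velocity is the mean speed in m/s.
- robot.goto_joints(angles): joint-space move.
- robot.gripper_to(opening): finger opening in m; the grip force is fixed at half the most; returns when the fingers have stopped.
- robot.hold(seconds).
- robot.solve_ik(position, orientation): joint angles nearest the present ones, or None.
- robot.read_camera(name): name is "scene" or "top" or "wrist"; returns a dict with "pixels" (420x560x3 uint8, red, green, blue), "K" (3x3 intrinsics, pixels), "R" (3x3) and "t" (3): a world point X has camera coordinates R X + t. Camera axes: x right, y down, z forward; pixel columns grow to the right and rows downward; lengths in m; the calibration is good to about 2 mm. A picture is of the moment at which its call begins. There is no depth.
A pose or a line that the arm cannot do raises robot.Unreachable and nothing moves.
- robot.job_done(): hands the job in, once; it reports no verdict.
Readings, each from a call of its own:
- robot.get_clock(): time.
- robot.get_qpos(): joint angles.
- robot.get_dq(): joint speeds.
- robot.get_effort(): joint torques, N m.
- robot.get_tool_pos(): TCP position.
- robot.get_eef_rot(): TCP orientation.
- robot.get_ft_force(): force on the tool from outside, world axes, zero at the start.
- robot.get_moment(): the same for the moment, N m.
- robot.get_width(): finger opening in m.
Only numpy, scipy, OpenCV 4.12 (cv2) and the standard library are available. Lean on these libraries where they do the work, as an engineer would, in place of code of your own. Each camera call takes 0.05 s, during which the arm holds its last target.

## Working session

There is one attempt and no reset: what is moved stays moved. The work goes in short steps, each a Python script; the robot and the scene stay as the last script left them, time stands still between calls to the robot, and variables do not carry over. Pictures are saved under pics/ and viewed, and the job is handed in when it is done.

```bash
ls; mkdir -p pics; python3 - <<'E'
from station import robot
import cv2,numpy as np
for n in ["scene","top","wrist"]:
    c=robot.read_camera(n); cv2.imwrite(f"pics/{n}0.png",c["pixels"][:,:,::-1]); np.savez(f"pics/{n}0.npz",**c)
    print(n,c["K"].tolist(),(-c["R"].T@c["t"]).round(3),c["R"].round(2).tolist())
print(robot.get_clock(),robot.get_width())
E
```

```text
pics
scene [[454.82617722304184, 0.0, 276.1861408922397], [0.0, 454.82617722304184, 214.81479504719806], [0.0, 0.0, 1.0]] [ 1.029 -0.004  0.873] [[0.22, 0.97, 0.0], [0.77, -0.18, -0.61], [-0.59, 0.14, -0.79]]
top [[442.7594938368261, 0.0, 282.6161703498184], [0.0, 442.7594938368261, 202.5709248511925], [0.0, 0.0, 1.0]] [0.376 0.14  1.179] [[0.02, -1.0, 0.02], [-1.0, -0.02, -0.07], [0.07, -0.02, -1.0]]
wrist [[368.3563684133357, 0.0, 275.6314388591084], [0.0, 368.3563684133357, 211.36559870155438], [0.0, 0.0, 1.0]] [ 0.298 -0.498  0.382] [[0.4, -0.92, -0.0], [-0.89, -0.38, 0.26], [-0.24, -0.1, -0.97]]
0.15 0.09370713342194542
```

View pics/scene0.png

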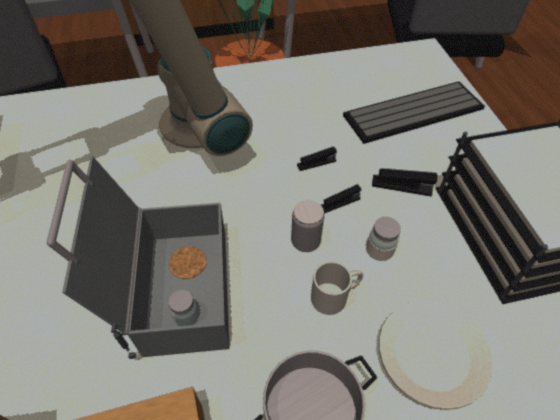

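View pics/top0.png

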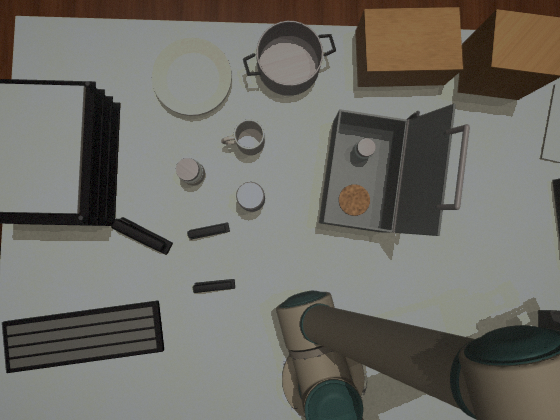

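View pics/wrist0.png

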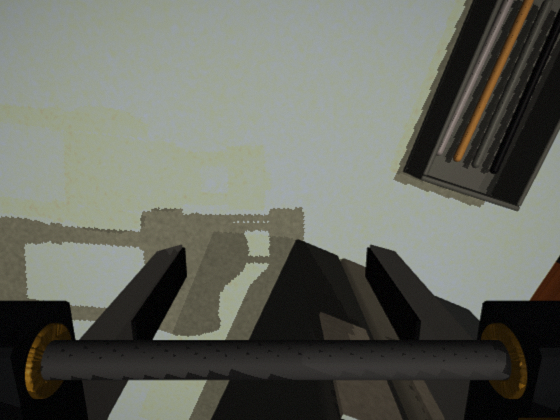

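The labelled jar is at scene (384,238) / top (190,170). The tin is at scene (308,225) and the mug at (332,288). The box is at top (365,170), with its flap leaning to image right (world -y). The mat is at top (354,200), and the small jar stands at the other end. I'll enlarge these regions to pick points.

```bash
python3 - <<'E'
import cv2
a=cv2.imread("pics/top0.png"); b=cv2.imread("pics/scene0.png")
cv2.imwrite("pics/tbox.png",cv2.resize(a[95:245,310:480],None,fx=4,fy=4,interpolation=cv2.INTER_CUBIC)*1)
cv2.imwrite("pics/sbox.png",cv2.convertScaleAbs(cv2.resize(b[150:365,50:240],None,fx=2.7,fy=2.7,interpolation=cv2.INTER_CUBIC),alpha=1.6))
t=cv2.resize(a[110:220,160:280],None,fx=4,fy=4,interpolation=cv2.INTER_CUBIC); s=cv2.resize(b[190:320,285:405],None,fx=3,fy=3,interpolation=cv2.INTER_CUBIC)
t=cv2.copyMakeBorder(t,0,0,0,0,0);import numpy as np
o=np.zeros((450,800,3),np.uint8);o[:440,:480]=t[:440,:480]
cv2.imwrite("pics/tj.png",o[:, :480]);cv2.imwrite("pics/sj.png",s)
E
```

```text
(no output)
```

View pics/tbox.png

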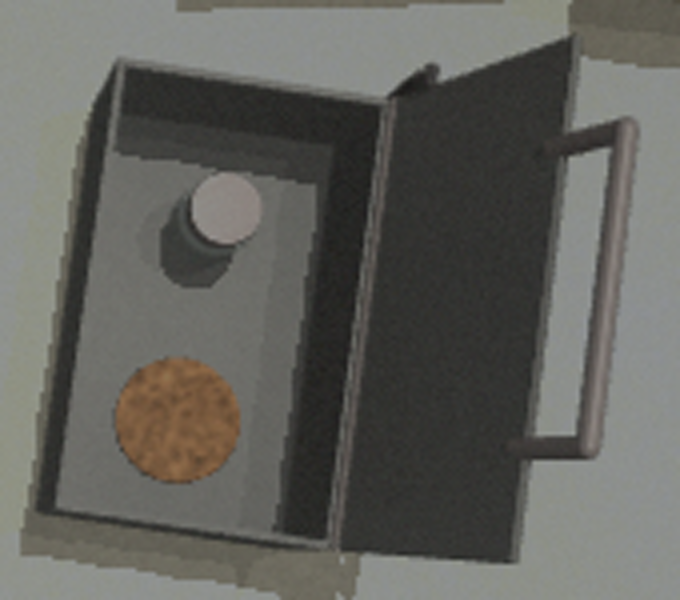

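View pics/tj.png

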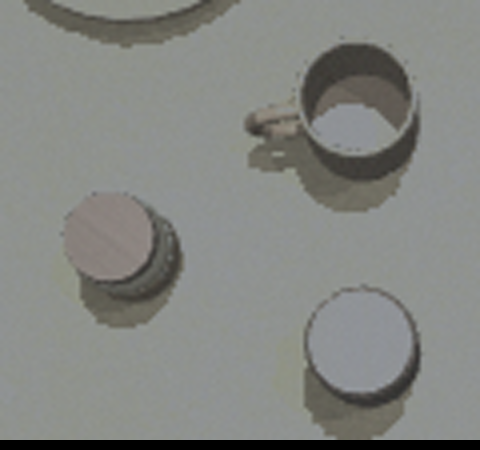

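View pics/sj.png

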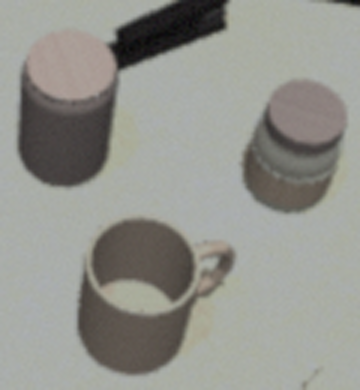

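View pics/sbox.png

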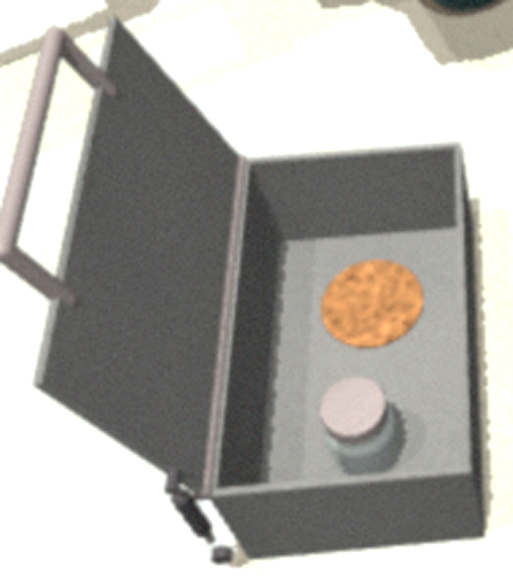

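```bash
cat > h.py <<'E'
import numpy as np
def load(n): return dict(np.load(f"pics/{n}.npz"))
def ray(c,p,z):
    C=-c["R"].T@c["t"]; d=c["R"].T@np.linalg.inv(c["K"])@np.array([p[0],p[1],1.])
    return C+d*(z-C[2])/d[2]
def tri(cs,ps):
    A=np.zeros((3,3));b=np.zeros(3)
    for c,p in zip(cs,ps):
        C=-c["R"].T@c["t"]; d=c["R"].T@np.linalg.inv(c["K"])@np.array([p[0],p[1],1.]); d/=np.linalg.norm(d)
        P=np.eye(3)-np.outer(d,d);A+=P;b+=P@C
    return np.linalg.solve(A,b)
def un(p,o,s): return ((np.array(p)+.5)/s-.5)+np.array(o)
E
python3 - <<'E'
from h import *
import cv2
t=load("top0");s=load("scene0")
T=lambda p:un(p,(310,95),4); S=lambda p:un(p,(50,150),2.7)
jt=un((110,237),(160,110),4);js=un((307,112),(285,190),3)
print("jar",ray(t,jt,.09),ray(s,js,.09),tri([t,s],[jt,js]))
def masks(c):
    h=cv2.cvtColor(c["pixels"],cv2.COLOR_RGB2HSV); return ((h[...,0]>5)&(h[...,0]<18)&(h[...,1]>110)).astype(np.uint8)
for n,c,r in (("top",t,(330,175,385,225)),("scene",s,(160,240,215,285))):
    m=masks(c);k=np.zeros_like(m);k[r[1]:r[3],r[0]:r[2]]=m[r[1]:r[3],r[0]:r[2]]
    cs,_=cv2.findContours(k,cv2.RETR_EXTERNAL,cv2.CHAIN_APPROX_NONE);cc=max(cs,key=cv2.contourArea)
    (e)=cv2.fitEllipse(cc);print(n,"mat",e,ray(c,e[0],.009))
co=[(120,62),(388,102),(330,547),(40,513)]
P=np.array([ray(t,T(p),.115) for p in co]);print("rim top",P.round(4).tolist(),[np.linalg.norm(P[i]-P[i-1]).round(4) for i in range(4)],P.mean(0))
for i,j in((0,3),(1,2),(0,1),(3,2)): print(np.degrees(np.arctan2(*(P[i]-P[j])[[1,0]])))
cs=[(460,147),(245,160),(213,490),(470,470)]
P=np.array([ray(s,S(p),.115) for p in cs]);print("rim scene",P.round(4).tolist(),[np.linalg.norm(P[i]-P[i-1]).round(4) for i in range(4)],P.mean(0))
a=[(627,128),(592,447)];b=[(8,250),(57,37)]
for p,q in zip(a,b): print("bar",tri([t,s],[T(p),S(q)]))
print("small jar",tri([t,s],[T((226,208)),S((353,407))]), ray(t,T((226,208)),.075))
for n,z,p in(("mug",.09,(358,98)),("tin",.11,(361,340))): print(n,ray(t,un(p,(160,110),4),z))
E
```

```text
jar [0.52859736 0.35173649 0.09      ] [0.53002207 0.35397637 0.09      ] [0.52916937 0.35314594 0.08899807]
top mat ((354.0638732910156, 199.6331024169922), (29.31810188293457, 29.858596801757812), 113.42229461669922) [ 0.46775627 -0.07728837  0.009     ]
scene mat ((187.18917846679688, 262.1299743652344), (30.034503936767578, 36.7181282043457), 71.83550262451172) [ 0.46967268 -0.07580221  0.009     ]
rim top [[0.6788, -0.0201, 0.115], [0.6582, -0.1856, 0.115], [0.3846, -0.1505, 0.115], [0.4016, 0.0252, 0.115]] [np.float64(0.2809), np.float64(0.1667), np.float64(0.2758), np.float64(0.1765)] [ 0.53080631 -0.08275766  0.115     ]
-9.275734070684939
-7.3034551944623125
82.90724258575877
84.48619102697118
rim scene [[0.4094, 0.0172, 0.115], [0.3846, -0.1491, 0.115], [0.6566, -0.1825, 0.115], [0.6803, -0.0177, 0.115]] [np.float64(0.2732), np.float64(0.1681), np.float64(0.274), np.float64(0.1665)] [ 0.53274346 -0.08305609  0.115     ]
bar [ 0.59340352 -0.23957447  0.3213089 ]
bar [ 0.43452999 -0.22080225  0.32103967]
small jar [ 0.59735514 -0.09292976  0.07833136] [ 0.59793839 -0.09452563  0.075     ]
mug [0.61919788 0.20130189 0.09      ]
tin [0.46658202 0.19470246 0.11      ]
```

```bash
cat >> h.py <<'E'
yaw=np.radians(-7.2); bx=np.array([np.cos(yaw),np.sin(yaw),0]); by=np.array([-np.sin(yaw),np.cos(yaw),0])
BC=np.array([.5318,-.083,0]); HG=BC-.085*by+np.array([0,0,.115])
MAT=np.array([.4685,-.0765,0])
JAR=np.array([.5293,.353,0])
def Rz(zax): # tool down, jaws along zax
    x=np.array([0,0,-1.]); y=np.cross(zax,x); return np.c_[x,y,zax]
def bar(q,r=.215): return HG+by*(r*np.cos(q)-.003*np.sin(q))+np.array([0,0,r*np.sin(q)+.003*np.cos(q)])
E
python3 - <<'E'
from h import *
from station import robot
R=robot.get_eef_rot();p=robot.get_tool_pos();c=load("wrist0")
print("cam in tool",R.T@(-c["R"].T@c["t"]-p), R.round(2).tolist())
q0=robot.get_qpos()
for s in(1,-1):
  for n,P,ax in(("via1",[.3,-.3,.45],bx),("via2",[.35,.2,.42],bx),("jar",[*JAR[:2],.023],bx),("jarup",[*JAR[:2],.25],bx),("matup",[*MAT[:2],.25],bx),("mat",[*MAT[:2],.032],bx),("bar0",bar(1.85)-[0,0,.019],by),("bar0up",bar(1.85)+[0,0,.06],by),("barmid",bar(1.)-[0,0,.019],by),("bar1",bar(0)-[0,0,.019],by)):
    o=Rz(s*ax); q=robot.solve_ik(np.array(P),o); print(s,n,None if q is None else np.round(q,2),"camdir",o[:,1].round(2))
E
```

```text
cam in tool [-1.77500041e-01  7.54149966e-02  1.02786177e-04] [[-0.0, 0.92, 0.4], [0.0, 0.4, -0.92], [-1.0, 0.0, -0.0]]
1 via1 [-0.95 -0.    1.25 -0.    1.89 -0.82] camdir [0.13 0.99 0.  ]
1 via2 [ 0.35 -0.04  1.37 -0.    1.82  0.47] camdir [0.13 0.99 0.  ]
1 jar [ 0.48  0.51  1.62 -0.    1.01  0.6 ] camdir [0.13 0.99 0.  ]
1 jarup [ 0.48  0.35  1.29 -0.    1.51  0.6 ] camdir [0.13 0.99 0.  ]
1 matup [-0.31  0.1   1.62 -0.    1.42 -0.18] camdir [0.13 0.99 0.  ]
1 mat [-0.31  0.3   1.97 -0.    0.87 -0.18] camdir [0.13 0.99 0.  ]
1 bar0 [-0.54  0.22  1.35 -0.    1.57 -1.99] camdir [-0.99  0.13  0.  ]
1 bar0up [-0.54  0.21  1.17 -0.    1.76 -1.99] camdir [-0.99  0.13  0.  ]
1 barmid [-0.23  0.19  1.45 -0.    1.51 -1.68] camdir [-0.99  0.13  0.  ]
1 bar1 [-0.04  0.32  1.72 -0.    1.1  -1.49] camdir [-0.99  0.13  0.  ]
-1 via1 [-0.95 -0.    1.25 -0.    1.89  2.32] camdir [-0.13 -0.99 -0.  ]
-1 via2 [ 0.35 -0.04  1.37 -0.    1.82 -2.67] camdir [-0.13 -0.99 -0.  ]
-1 jar [ 0.48  0.51  1.62 -0.    1.01 -2.54] camdir [-0.13 -0.99 -0.  ]
-1 jarup [ 0.48  0.35  1.29  0.    1.51 -2.54] camdir [-0.13 -0.99 -0.  ]
-1 matup None camdir [-0.13 -0.99 -0.  ]
-1 mat None camdir [-0.13 -0.99 -0.  ]
-1 bar0 [-0.54  0.22  1.35 -0.    1.57  1.15] camdir [ 0.99 -0.13  0.  ]
-1 bar0up [-0.54  0.21  1.17 -0.    1.76  1.15] camdir [ 0.99 -0.13  0.  ]
-1 barmid [-0.23  0.19  1.45 -0.    1.51  1.47] camdir [ 0.99 -0.13  0.  ]
-1 bar1 [-0.04  0.32  1.72 -0.    1.1   1.65] camdir [ 0.99 -0.13  0.  ]
```

```bash
python3 - <<'E'
from h import *
from station import robot
import cv2
o=Rz(bx)
robot.goto([.3,-.3,.45],o); robot.goto([.35,.2,.42],o); robot.goto([*JAR[:2],.22],o)
print(robot.get_clock(),robot.get_tool_pos())
c=robot.read_camera("wrist"); cv2.imwrite("pics/w1.png",c["pixels"][:,:,::-1]);np.savez("pics/w1.npz",**c)
E
```

```text
4.45 [0.52957762 0.35266901 0.22154418]
```

View pics/w1.png

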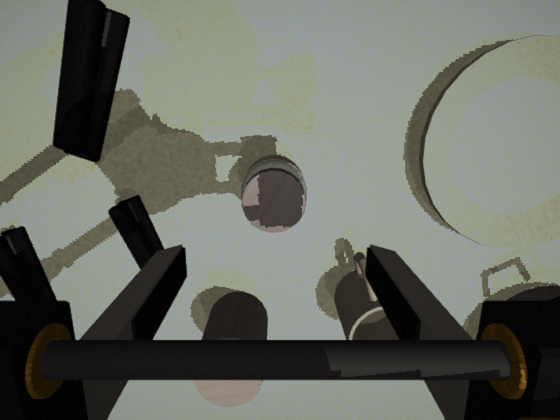

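```bash
python3 - <<'E'
from h import *
c=load("w1")
print(ray(c,(275,200),.09))
E
```

```text
[0.52987221 0.35527694 0.09      ]
```

The jar's lid is centred at wrist-view (275,200), which gives (0.530, 0.355). That agrees with the other views to within 2 mm.

```bash
python3 - <<'E'
from h import *
from station import robot
import cv2
o=Rz(bx)
robot.servo_line([.5296,.354,.1],o,velocity=.15); robot.servo_line([.5296,.354,.024],o,velocity=.08)
print(robot.get_tool_pos(),robot.get_ft_force())
robot.gripper_to(.05); print("w",robot.get_width(),robot.get_tool_pos(),robot.get_ft_force())
robot.servo_line([.5296,.354,.06],velocity=.08);robot.servo_line([.5296,.354,.25],velocity=.15)
print("w",robot.get_width(),robot.get_ft_force(),robot.get_clock())
c=robot.read_camera("scene"); cv2.imwrite("pics/s2.png",c["pixels"][:,:,::-1])
E
```

```text
[0.53009385 0.35428423 0.02456454] [-0.25163333  0.12502755 -0.33943758]
w 0.06332008138023862 [0.52895513 0.35406829 0.02417505] [-1.40584874  0.56881354  2.54665929]
w 0.06317029257407737 [ 0.20552222 -0.3543837  -4.00583749] 9.15
```

View pics/s2.png

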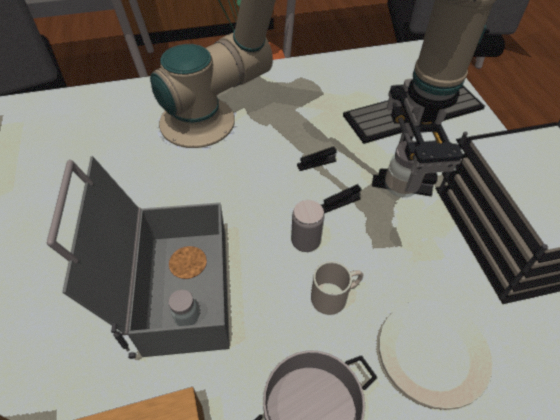

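```bash
python3 - <<'E'
from h import *
from station import robot
import cv2
o=Rz(bx)
M=MAT[:2]
robot.servo_line([*M,.25],o,velocity=.2)
robot.servo_line([*M,.15],o,velocity=.15)
c=robot.read_camera("scene"); cv2.imwrite("pics/s3.png",c["pixels"][:,:,::-1])
c=robot.read_camera("top"); cv2.imwrite("pics/t3.png",c["pixels"][:,:,::-1])
print(robot.get_tool_pos(),robot.get_ft_force(),robot.get_width(),robot.get_clock())
a=cv2.imread("pics/s3.png")[130:370,40:260];b=cv2.imread("pics/t3.png")[80:260,300:480]
cv2.imwrite("pics/c3.png",np.hstack([cv2.resize(a,(400,436)),cv2.resize(b,(400,436))]))
E
```

```text
[ 0.46954419 -0.07675389  0.15115233] [ 0.11806957 -1.19479012 -2.5026819 ] 0.06342077216440545 12.4417
```

View pics/c3.png

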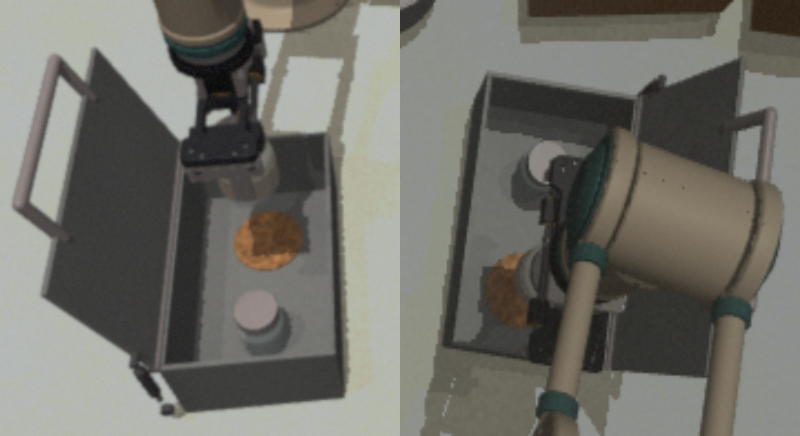

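View pics/t3.png

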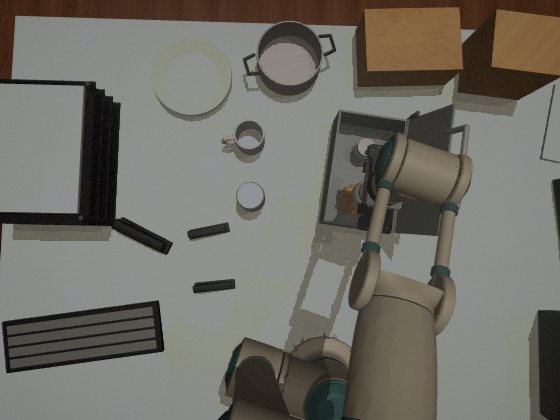

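View pics/s3.png

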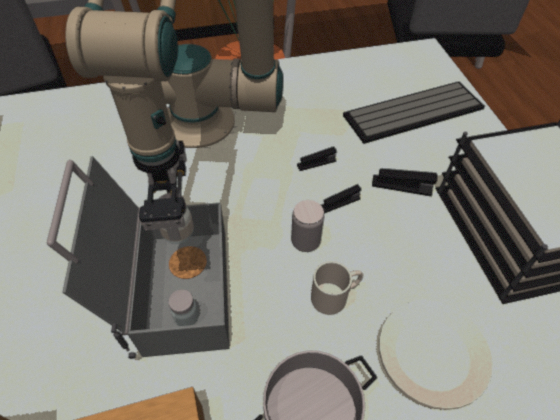

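```bash
python3 - <<'E'
from h import *
t=load("top0");s=load("scene0")
print(tri([t,s],[(395,165),(162,45)]),tri([t,s],[(462,180),(85,42)]))
print("q1.85 bar",bar(1.85),"flap edges",bar(1.85)-.08*bx)
E
```

```text
[ 0.47865645 -0.032677    0.54116286] [ 0.45767158 -0.12819164  0.54661122]
q1.85 bar [ 0.513359   -0.22897552  0.3208474 ] flap edges [ 0.43398983 -0.21894886  0.3208474 ]
```

Pivot housing height works out to stay above 0.38 m at the placing depth, so it clears the bar at 0.327 m. I'll lower the jar.

```bash
python3 - <<'E'
from h import *
from station import robot
import cv2
o=Rz(bx); M=MAT[:2]-[.0007,0]
robot.servo_line([*M,.07],o,velocity=.1)
robot.servo_line([*M,.039],o,velocity=.05)
robot.hold(.1); f0=robot.get_ft_force(); print(robot.get_tool_pos(),f0)
z=.039
while z>.0285:
    z-=.001; robot.servo_line([*M,z],o,velocity=.01); f=robot.get_ft_force(); print(round(z,4),robot.get_tool_pos()[2].round(4),f.round(1))
    if f[2]-f0[2]>3: break
print(robot.get_clock())
E
```

```text
[ 0.46810606 -0.07660182  0.03923302] [ 0.53118646  0.89795    -2.92837807]
0.038 0.0381 [ 0.2 -0.2 -2.4]
0.037 0.037 [-0.1  0.3 -3.3]
0.036 0.0359 [-0.3 -0.1 -3.8]
0.035 0.0349 [ 0.4  0.6 -3.4]
0.034 0.0339 [-0.4 -0.4 -2.6]
0.033 0.0332 [-0.6 -0.9 -1.1]
0.032 0.0331 [-1.3  0.5  8. ]
16.0083
```

Contact is at the height I expected (about 0.033). Next I'll back off the press a little, release and retreat.

```bash
python3 - <<'E'
from h import *
from station import robot
import cv2
o=Rz(bx); M=MAT[:2]-[.0007,0]
robot.servo_line([*M,.0332],o,velocity=.02)
robot.gripper_to(.084); robot.hold(.3)
print(robot.get_width(),robot.get_ft_force())
robot.servo_line([*M,.13],o,velocity=.08)
robot.servo_line([*M,.30],o,velocity=.2)
robot.goto([.38,.12,.42],o)
print(robot.get_clock())
for n in("scene","top"):
    c=robot.read_camera(n); np.savez(f"pics/{n}4.npz",**c);cv2.imwrite(f"pics/{n}4.png",c["pixels"][:,:,::-1])
a=cv2.imread("pics/scene4.png")[150:365,50:240];b=cv2.imread("pics/top4.png")[95:245,310:480]
cv2.imwrite("pics/c4.png",np.hstack([cv2.resize(a,(400,453)),cv2.resize(b,(400,353)).copy() if 0 else cv2.copyMakeBorder(cv2.resize(b,(400,353)),0,100,0,0,0)]))
E
```

```text
0.08390397243253982 [0.64597462 0.231194   0.10263757]
20.425
```

View pics/c4.png

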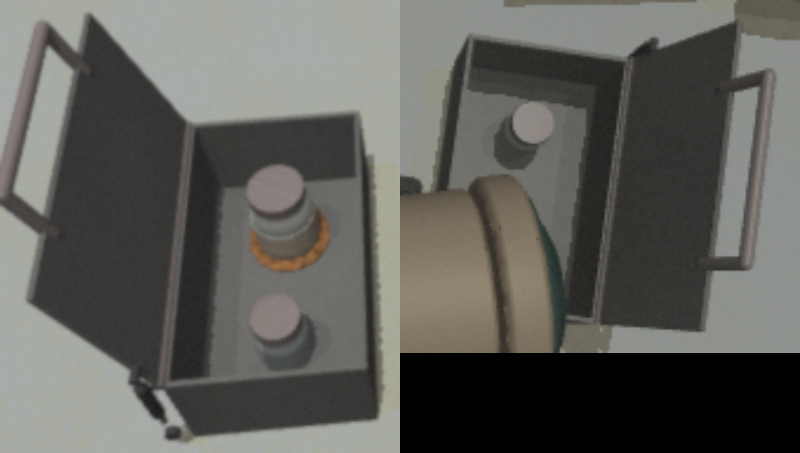

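The jar stands upright on the mat, at about (275,215) in the left half, with an even ring of cork visible around it. Next I'll check its position, then move over the bar.

```bash
python3 - <<'E'
from h import *
from station import robot
import cv2
s=load("scene4"); P=ray(s,(276/2.105+50,190/2.105+150),.099); print("jar",P, "off mat",np.linalg.norm((P-MAT)[:2]))
o=Rz(-by); B=bar(1.85)
robot.gripper_to(.05)
robot.goto([.42,-.02,.44],o)
robot.goto([*B[:2],.41],o)
print(robot.get_tool_pos(),B,robot.get_clock(),robot.get_ft_force())
c=robot.read_camera("wrist"); cv2.imwrite("pics/w5.png",c["pixels"][:,:,::-1]);np.savez("pics/w5.npz",**c)
E
```

```text
jar [ 0.47271754 -0.07475407  0.099     ] off mat 0.004564638041299004
[ 0.51318334 -0.22766126  0.41057555] [ 0.513359   -0.22897552  0.3208474 ] 23.2667 [ 0.7909453  -0.16758142  0.44874441]
```

View pics/w5.png

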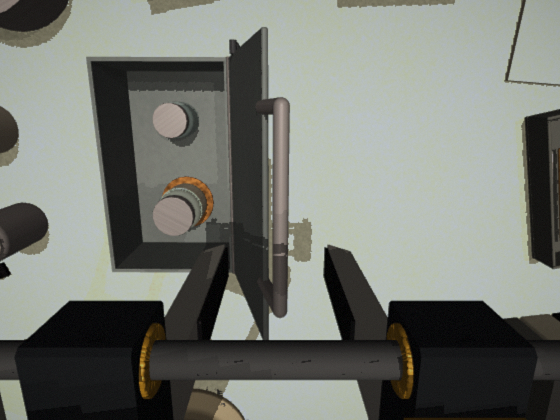

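```bash
python3 - <<'E'
from h import *
from station import robot
import cv2
c=load("w5")
for p in((281,110),(281,200),(280,305)):
    P=ray(c,p,.321); print(P,(P-BC)@by,(P-BC)@bx)
o=Rz(-by); B=bar(1.85)
robot.servo_line([*B[:2],.36],o,velocity=.12)
robot.servo_line([*B[:2],B[2]-.019],o,velocity=.06)
print(robot.get_tool_pos(),robot.get_ft_force())
robot.gripper_to(.0); robot.hold(.2)
print(robot.get_width(),robot.get_tool_pos(),robot.get_ft_force(),robot.get_clock())
E
```

```text
[ 0.58938974 -0.24084187  0.321     ] -0.1493793347852848 0.0769184642251462
[ 0.52521763 -0.23308961  0.321     ] -0.14973110195819242 0.012280755011827882
[ 0.43906071 -0.22186976  0.321     ] -0.14939804660995687 -0.07460302068205009
[ 0.51359868 -0.22913297  0.30229788] [-0.15857634  0.18832872 -0.48547667]
0.010887000471582456 [ 0.51338414 -0.22927099  0.30199291] [-1.02343545 -1.06035664  0.97133609] 25.8917
```

```bash
python3 - <<'E'
from h import *
from station import robot
o=Rz(-by); off=robot.get_tool_pos()+[0,0,.019]-bar(1.85); off=off*0
for q in np.arange(1.75,1.14,-.1):
    robot.servo_line(bar(q)-[0,0,.019],o,velocity=.08)
    f=robot.get_ft_force(); d=np.array([f@by,f[2]]); r=by*np.cos(q)+np.array([0,0,np.sin(q)])
    e=robot.get_tool_pos()+[0,0,.019]-bar(q)
    print(q.round(2),"F y,z",d.round(1),"radial",(f@r).round(1),"err",(e@by).round(4),e[2].round(4),robot.get_width().round(4),robot.get_moment().round(2))
print(robot.get_clock())
E
```

```text
Traceback (most recent call last):
AttributeError: 'float' object has no attribute 'round'
```

```bash
cat > fl.py <<'E'
from h import *
from station import robot
o=Rz(-by)
def go(qs,hy=0.,hz=0.,v=.08):
  for q in qs:
    robot.servo_line(bar(q)+by*hy-[0,0,.019-hz],o,velocity=v)
    f=np.array(robot.get_ft_force()); r=by*np.cos(q)+np.array([0,0,np.sin(q)])
    e=np.array(robot.get_tool_pos())+[0,0,.019]-bar(q)
    print("%.2f Fy %.1f Fz %.1f rad %.1f err %.4f %.4f w %.4f"%(q,f@by,f[2],f@r,e@by,e[2],robot.get_width()))
    if np.linalg.norm(f)>35: print("STOP");break
  print(robot.get_clock())
E
python3 - <<'E'
from fl import *
go(np.arange(1.65,1.14,-.1))
E
```

```text
1.65 Fy -1.6 Fz 3.8 rad 3.9 err 0.0008 0.0003 w 0.0108
1.55 Fy -0.9 Fz 2.2 rad 2.2 err 0.0004 -0.0002 w 0.0109
1.45 Fy -1.3 Fz -0.2 rad -0.4 err 0.0008 -0.0003 w 0.0111
1.35 Fy -1.4 Fz -1.5 rad -1.7 err 0.0007 -0.0003 w 0.0109
1.25 Fy -0.1 Fz -1.2 rad -1.2 err 0.0016 -0.0002 w 0.0110
1.15 Fy -0.9 Fz -0.2 rad -0.6 err 0.0020 -0.0005 w 0.0111
28.8083
```

Forces are small and the flap is following. I'll continue.

```bash
python3 - <<'E'
from fl import *
go(np.arange(1.05,.3,-.1))
E
```

```text
1.05 Fy -0.7 Fz -0.0 rad -0.4 err 0.0020 -0.0009 w 0.0112
0.95 Fy 0.5 Fz -0.7 rad -0.3 err 0.0023 -0.0013 w 0.0113
0.85 Fy -0.8 Fz -0.6 rad -1.0 err 0.0022 -0.0016 w 0.0116
0.75 Fy -0.6 Fz -1.3 rad -1.3 err 0.0018 -0.0017 w 0.0111
0.65 Fy 0.4 Fz -0.6 rad -0.1 err 0.0018 -0.0020 w 0.0112
0.55 Fy -0.5 Fz -2.3 rad -1.6 err 0.0016 -0.0022 w 0.0108
0.45 Fy -0.8 Fz -1.5 rad -1.4 err 0.0011 -0.0023 w 0.0110
0.35 Fy -1.6 Fz -1.9 rad -2.2 err 0.0005 -0.0023 w 0.0109
32.1417
```

```bash
python3 - <<'E'
from fl import *
import cv2
c=robot.read_camera("scene"); cv2.imwrite("pics/s6.png",c["pixels"][:,:,::-1])
E
```

```text
(no output)
```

View pics/s6.png

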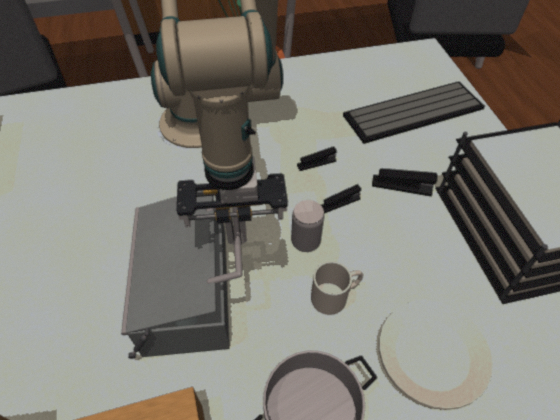

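The bar at (238,265) is held between the fingers and the flap is nearly shut. The tin at (308,225) is clear of the gripper.

```bash
python3 - <<'E'
from fl import *
go([.27,.2,.14,.09,.05,.02,0.],v=.05)
for k in range(1,7):
    robot.servo_line(bar(0)-[0,0,.019+.001*k],o,velocity=.02); f=robot.get_ft_force(); print(k,np.round(f,1),robot.get_tool_pos()[2])
    if f[2]>6: break
E
```

```text
0.27 Fy -3.2 Fz -2.2 rad -3.7 err 0.0000 -0.0022 w 0.0107
0.20 Fy -4.7 Fz -2.2 rad -5.1 err -0.0005 -0.0022 w 0.0110
0.14 Fy -5.9 Fz -2.4 rad -6.2 err -0.0009 -0.0021 w 0.0110
0.09 Fy -5.9 Fz -2.2 rad -6.1 err -0.0013 -0.0020 w 0.0108
0.05 Fy -6.7 Fz -1.7 rad -6.8 err -0.0017 -0.0019 w 0.0108
0.02 Fy -8.5 Fz 12.3 rad -8.2 err -0.0019 0.0009 w 0.0110
0.00 Fy -9.5 Fz 25.3 rad -9.5 err -0.0020 0.0035 w 0.0108
34.7583
1 [-3.8 -9.4 32.1] 0.10237870301695524
```

```bash
python3 - <<'E'
from fl import *
import cv2
robot.servo_line(bar(0)+[0,0,.003-.019],o,velocity=.02); print(np.round(robot.get_ft_force(),1),robot.get_tool_pos())
for n in("scene","wrist"):
    c=robot.read_camera(n); np.savez(f"pics/{n}7.npz",**c);cv2.imwrite(f"pics/{n}7.png",c["pixels"][:,:,::-1])
a=cv2.imread("pics/scene7.png")[180:370,100:280]
cv2.imwrite("pics/c7.png",cv2.resize(a,None,fx=3.1,fy=3.1,interpolation=cv2.INTER_CUBIC))
E
```

```text
[ 3.1 -9.3  9.9] [0.54846274 0.04386821 0.10269392]
```

View pics/c7.png

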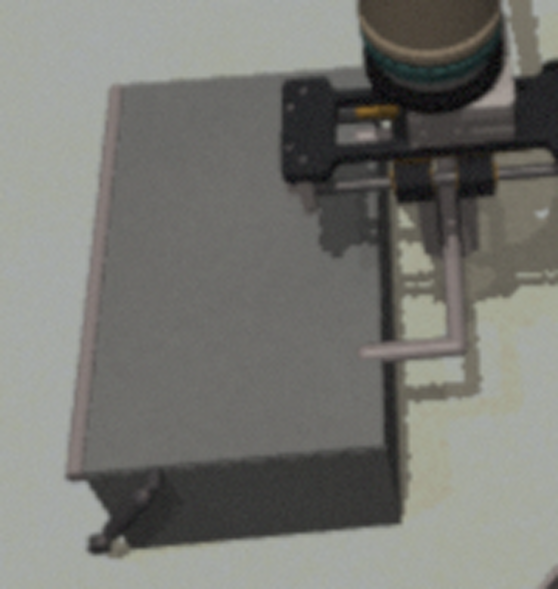

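View pics/wrist7.png

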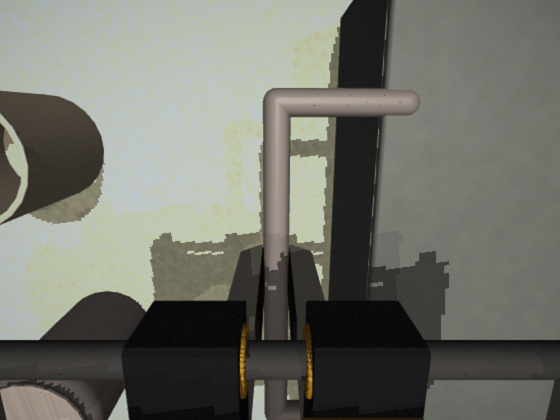

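```bash
python3 - <<'E'
from h import *
s=load("scene7");w=load("wrist7")
for a in((460,346),(457,340)):
    P=tri([s,w],[un(a,(100,180),3.1),(277,102)]);print(P,(P-BC)@bx,(P-BC)@by)
# plate front corner, far end
print(ray(s,un((386,446),(100,180),3.1),.121))
E
```

```text
[0.62771322 0.03486575 0.116945  ] 0.08038441749977368 0.12895745280423612
[0.62741859 0.0342194  0.12433506] 0.08017312354153219 0.1282792775588602
[ 0.68283432 -0.01683275  0.121     ]
```

Triangulating the bar's end gives z of about 0.117 to 0.124. It is against the end stop and I'm still pressing down with about 10 N, so it is shut. Now I'll release.

```bash
python3 - <<'E'
from fl import *
import cv2
p=robot.get_tool_pos()
robot.gripper_to(.032); robot.hold(.2); print(robot.get_width(),np.round(robot.get_ft_force(),1))
p=np.array(robot.get_tool_pos())
robot.servo_line(p+[0,0,.06],o,velocity=.06); print(np.round(robot.get_ft_force(),1))
robot.servo_line(p+[0,0,.30],o,velocity=.2)
robot.goto([.3,.15,.42],o)
print(np.round(robot.get_ft_force(),1),robot.get_clock())
for n in("scene","top"):
    c=robot.read_camera(n); np.savez(f"pics/{n}8.npz",**c);cv2.imwrite(f"pics/{n}8.png",c["pixels"][:,:,::-1])
E
```

```text
0.03205670232531548 [ 0.2 -0.5  0.4]
[0.3 0.3 0.5]
[ 1.2 -0.6 -0.8] 39.75
```

View pics/scene8.png

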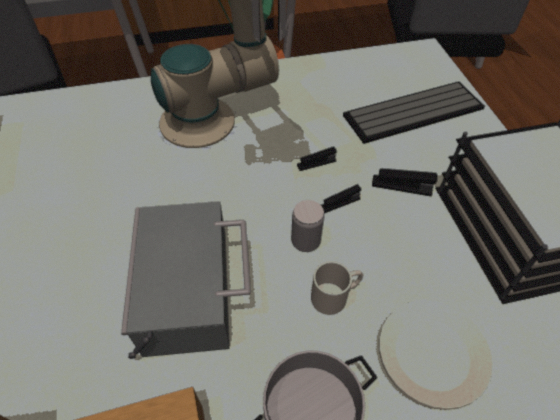

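View pics/top8.png

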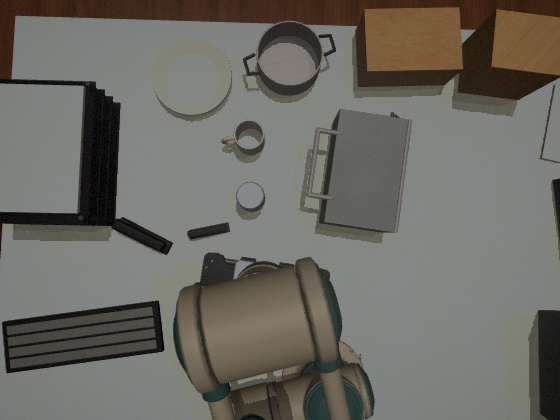

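```bash
python3 - <<'E'
from h import *
from station import robot
t=load("top8");s=load("scene8")
for a,b in(((318.5,129.5),(246.5,291)),((311.5,194),(244.5,224))): print(tri([t,s],[a,b]))
robot.hold(.3); robot.job_done(); print(robot.get_clock())
E
```

```text
[0.62823593 0.03250953 0.12024225]
[0.47205968 0.05213173 0.11610875]
the job is handed in; nothing more can be done
the job is handed in; nothing more can be done
```

The labelled jar is standing upright on the cork mat in the box and the flap is shut. I handed the job in with the robot clear of everything; it gave no verdict. The clock read 39.75 s before the last pictures, well under the 64 s limit.

- **Placing:** I lowered the jar in 1 mm steps until it touched the mat, at the height I expected, then let go with the flap still open. A camera check put it about 5 mm from the mat's centre, against the 25 mm allowed. I could not see the jar again once the flap was shut.
- **Closing the flap:** I gripped the bar and eased it down its arc without letting go until it met its stop, so it had no chance to slam. On the way down the wrist force stayed under about 7 N. Pressing against the stop peaked at about 33 N, well below the 120 N limit.
- **Flap shut:** After I let go, the two ends of the bar measured 120 and 116 mm above the table, averaging the 118 mm expected when shut. The difference is about what I'd expect from camera error.
- **Other things:** The mug, tin and stapler look unmoved in the last pictures. I last saw the small jar in its place when the flap was still open, and nothing touched it.
- **Disagreement:** The bar seemed to sit 2–3 mm further from the box than I had calculated. This only caused small sideways forces while closing, up to about 10 N at the stop.

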